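# Click a spice jar into its drawer slot

### The job

Lay the loose spice jar on its side on the open ledge in front of the empty slot of the ash insert, bottom end first and lid towards the slot's mouth, then push it along the slot past the orange sprung catch until the catch snaps back behind the lid and holds the jar in. Push gently: stop as soon as the rubber end pad starts to push back, never lean hard on the jar, and leave the bowl, funnel and spoons where they are.

Things in the scene. Friction and masses are not known exactly. Their poses are not given: they have to be found in the camera images.
- insert: Fixed white ash slot insert on the drawer floor, underside 8 mm above the work surface. Origin: on its underside, on the centre line of the EMPTY slot; +x runs along the slot, inwards from the mouth; +z up. 305 mm long (x -152 to +152 mm), base 10 mm thick, y from -43 to +142 mm. Two more slots at y=+52 and +104 mm hold jars fixed in place (x 2 to 94 mm, tops 52 mm above the origin).
- ledge (a point): On the 10 mm high slot floor, 103 mm before the insert's origin: middle of the open flat ledge before the empty slot (x -152 to -60 mm, no walls). Good place for the centre of the lying jar.
- slot_mouth (a point): On the slot floor, 35 mm before the insert's origin, on the centre line: the 46 mm wide empty slot starts here and runs inwards between guide walls only 12 mm high. From here out to 60 mm before the origin the walls flare, some 10 mm a side.
- strap (a point): Top of a 16 mm wide steel strap across the empty slot, 65 mm past the insert's origin, 61 mm above its underside; 4 mm thick, a lying jar passes beneath with 5 mm to spare.
- catch_zone (a point): On the slot floor above the insert's origin. Catch and rubber end pad sit on one rail set up to 12 mm either way along the slot (setting not reported): the catch's tip is within 12 mm of this point, the pad's face 96.5 mm further in, so a 92 mm jar clicks in 1 to 2 mm before it meets the pad. Pad: 30 mm wide, 10 to 34 mm above the slot floor, yields from 3 N, then 1 mm per 4 N, for 8 mm.
- pawl (a joint): Orange sprung catch: arm 40 x 4 x 7 mm hinged over the slot's -y wall, 13 to 20 mm above the slot floor, slanting 10 to 13 mm into the slot. In rad: 0 sprung out (rest), about 0.2 to 0.45 while a jar holds it folded; springs back to 0 once the lid has passed its tip, then blocks the jar's return. Sliding the jar past it takes some 1 to 8 N, up to 12 N as it first folds.
- jar_mid (a point): Centre of the loose closed square glass jar, 42 x 42 mm, 92 mm long with lid, 0.13 to 0.25 kg, lying on its side on the drawer floor (8 mm above the work surface). Its x axis runs along the jar from lid to bottom: bottom 46 mm along +x, flat lid face 46 mm along -x. White paper band; sides run without a step into the round 42 mm steel lid, 22 mm long.
- jar_lid (a point): Centre of the flat outer face of the loose jar's steel lid.
- bowl_mid (a point): Small grey pinch bowl, 68 mm across, 30 mm high, on the drawer floor; point half-way up. Leave alone.
- funnel_mid (a point): Silicone funnel standing on its wide mouth, 68 mm across, 58 mm high; point half-way up. Leave alone.
- spoons_mid (a point): Matte black measuring spoon set lying flat, 120 x 38 mm, 22 mm high; point in the middle of the set. Leave alone.
Things that resemble listed ones, but are neither listed nor needed, are in the scene too. Of the things that look like the part that bears jar_mid, the smaller one is meant.

How it is judged:
By the outcome, as a careful person would: the job done as asked, in the order asked, and still so for the second after the job is handed in, with the robot touching nothing.
It also fails if it takes over 64 s, if anything falls off the work surface, if the arm or the gripper's body presses on something with over 40 N, if the wrist force passes 120 N, or if a joint passes its speed limit or range.

### The arm

A 6-joint arm with a two-finger parallel gripper is mounted at the origin on the work surface. World frame = base frame: x ahead of the robot, y to its left, z up, the work surface at z = 0. Lengths are in mm, angles in rad, forces in N, time in s.
With the tool pointing down it reaches from about 425 to 950 mm from the base axis. Payload 3.5 kg.
Tool frame: the origin (TCP) lies midway between the tips of the shut fingers; the grasp point (between the pads) lies tcp_to_grasp behind it (tcp_to_grasp is the distance from the TCP to the grasp point, in mm); z points along the fingers, y is the direction in which the jaws open and shut (so a half turn about z gives the same grasp; the last joint's range is limited). The gripper opens to 85 mm and grips with 20 to 120 N. Pads are 22 mm wide; open, the fingers measure 114 mm over their backs; the gripper's body (76 mm by 85 mm) begins 54 mm behind the grasp point. The pads swing forward as they close: fully open they stand 13 mm farther back than shut.
Start: joints at [1.078, 0.286, 1.577, -0, 1.279, -0.15], TCP at [226.848, 635.725, 231.325] pointing down, gripper open.
Joint ranges: [-2.77, 2.77], [-0.9, 2.22], [0.21, 2.48], [-1.53, 4.67], [0.24, 2.81], [-2.84, 2.84]. Speed limits (rad/s): [2.79, 2.79, 3.14, 3.14, 3.14, 3.14].

### API

Orientations are given as a rotation vector (axis times angle).
In Python, from workcell import sense, read_camera, camera_params, sign_off, find_in, mark_of, tcp_to_grasp gives the robot as it stands.
- The arm moves only by the tool drive_tool, never from a script. Its argument "motion" is a list that holds one entry, the list of rows, each a list of 7 numbers: the shift along the tool's x, y, z in m, then the turn, a rotation vector about the tool's x, y, z in degrees, then the opening, from 0 (shut) to 1 (fully open). A call has 1 to 12 rows; each row is the pose to reach, as a shift and turn from the pose commanded when the call began, along the tool's axes at that moment; what a row does not reach only later rows make up. A row lasts 1/10 s, in which the tool goes at most 50 mm and 8.59 degrees, less where a joint would pass 70% of its speed; a pose out of reach is approached as far as the arm can. A call with a gripper value outside its range is refused whole. The fingers move at their own pace and stop on an object; "force" is the grip in N (left out, the last holds). Time passes only in rows, so rows that repeat a pose let the fingers close. It gives the time, the measured TCP pose, the force and the opening at its end, in the units of the state.
- sense(): the state, without advancing time (a new reading comes with each control period).
- read_camera(name): name is "scene" or "top" or "wrist"; returns the picture (480x640x3 uint8, red, green, blue); there is no depth.
- camera_params(name): a dict with "vfov" (degrees; the focal length in pixels is half the picture's height over the tangent of half this angle, whatever the lens; pixels are square), "cx", "cy" (the principal point, pixels), "rvec" (rotation vector, rad) and "tvec" (3), from world to camera coordinates, as OpenCV has them. Camera axes: x right, y down, z forward; pixel columns grow to the right and rows downward; lengths in mm; the calibration is good to about 2 mm. A picture is of the moment at which its call begins: read the wrist's pose just before it. camera_params takes no time and is no camera call; for the wrist camera it gives the pose at the moment of the call.
- sign_off(): hands the job in, once; it reports no verdict.
Trained networks look in the newest picture that a camera, given by its name, has taken for a name from the list of things; names that differ only in an ending like _2 or _b are one class to them, and where a whole thing is asked for, a point or a joint stands for the part that bears it (a point fixed in the world has none). Each returns a list of dicts, best first, with "score" (0 to 1); they miss things now and then, are a little off and sometimes report something else, mostly with a low value. They report only what shows in the picture. A call takes as long as a camera call. They do not tell look-alikes from the thing itself.
- find_in(camera, thing): "bbox" ([centre column, centre row, width, height] as shares, 0 to 1, of the picture: columns of its width, rows of its height, round what is visible of it).
- mark_of(camera, thing): "centre" ([column, row] as shares, 0 to 1, of the picture: columns of its width, rows of its height: a listed point, or the origin of a listed thing).
The state is a dict: "time": time; "joint_pos": joint angles; "dq": joint speeds; "joint_torque": joint torques, N m; "eef_pos": TCP position; "tool_rot": TCP orientation; "force": force on the tool from outside, world axes, zero at the start; "wrist_torque": the same for the moment, N m; "opening": finger opening in mm.
Only numpy, scipy, OpenCV 4.12 (cv2) and the standard library are available. Lean on these libraries where they do the work, as an engineer would, in place of code of your own. Each camera call takes 0.05 s, during which the arm holds its last target. There are 200 camera calls.

## Working session

There is one attempt and no reset: what is moved stays moved. The work goes in short steps, Python scripts to look and compute and a tool call to move; the robot and the scene stay as the last step left them, time stands still between calls to the robot, and variables do not carry over. Pictures are saved under pics/ and viewed, about 8 in all and at most 12, crops included, and the job is handed in when it is done.

Besides the shell and the picture viewer there is one more tool, called after "Emit:" in YAML: its name, and indented under it one key for each argument. drive_tool: Moves the arm, as the interface text tells. Its arguments: {"type":"object","properties":{"motion":{"type":"array"},"force":{"type":"number"}},"required":["motion"]}

```bash
ls; mkdir -p pics; cat > h.py <<'E'
import numpy as np, cv2
from workcell import *
from scipy.spatial.transform import Rotation as R
def cam(n):
    p=camera_params(n); f=240/np.tan(np.radians(p["vfov"])/2)
    return f,p["cx"],p["cy"],R.from_rotvec(p["rvec"]).as_matrix(),np.array(p["tvec"],float)
def ray(c,px):
    f,cx,cy,M,t=c; d=M.T@np.array([(px[0]-cx)/f,(px[1]-cy)/f,1.]); return -M.T@t,d/np.linalg.norm(d)
def at_z(c,px,z):
    o,d=ray(c,px); return o+d*(z-o[2])/d[2]
def proj(c,P):
    f,cx,cy,M,t=c; q=M@np.asarray(P,float)+t; return np.array([f*q[0]/q[2]+cx,f*q[1]/q[2]+cy])
def tri(rs):
    A=np.zeros((3,3));b=np.zeros(3)
    for o,d in rs:
        P=np.eye(3)-np.outer(d,d);A+=P;b+=P@o
    x=np.linalg.solve(A,b); return x,[np.linalg.norm((np.eye(3)-np.outer(d,d))@(x-o)) for o,d in rs]
def shot(n,name):
    im=read_camera(n); cv2.imwrite(f"pics/{name}.png",im[:,:,::-1]); return im
E
python3 - <<'E'
from h import *
print(sense(), tcp_to_grasp)
for n in ["scene","top"]:
    shot(n,n+"1"); print(n,camera_params(n))
    for t in ["insert","ledge","slot_mouth","strap","catch_zone","pawl","jar_mid","jar_lid","bowl_mid","funnel_mid","spoons_mid"]:
        print(n,t,[(np.round(np.array(m["centre"])*[640,480],1).tolist(),round(m["score"],2)) for m in mark_of(n,t)[:3]])
E
```

```text
pics
{'time': 0.0, 'joint_pos': array([ 1.07801987e+00,  2.87188861e-01,  1.57817648e+00, -5.49267093e-06,
        1.27861322e+00, -1.50001423e-01]), 'dq': array([-0.00077053,  0.00300944, -0.001048  , -0.00120455,  0.00194176,
       -0.00043318]), 'joint_torque': array([-1.18831595e-03, -4.05965567e+01, -2.92631668e+01, -1.72276937e-04,
        5.70354328e-03,  6.88781768e-06]), 'eef_pos': array([226.52716028, 635.15302934, 229.93200404]), 'tool_rot': array([-0.53566721, -3.09482614,  0.00355764]), 'force': array([-0.16333874,  0.05034763,  0.6042243 ]), 'wrist_torque': array([0.01625385, 0.02620493, 0.00657506]), 'opening': 85.31059804502186} 18.700000000000003
scene {'vfov': 51.86997234928943, 'cx': 316.44323813389565, 'cy': 235.2878180416362, 'rvec': array([ 2.09176846,  1.29527669, -0.48905054]), 'tvec': array([-161.49870232, -344.70492049, 1714.06226073])}
scene insert [([341.0, 249.6], 0.6)]
scene ledge [([321.7, 221.0], 0.73)]
scene slot_mouth [([333.6, 237.3], 0.61)]
scene strap [([360.4, 248.6], 0.59)]
scene catch_zone [([347.1, 245.2], 0.75)]Traceback (most recent call last):
  File "<stdin>", line 6, in <module>
ValueError: it knows: bowl_mid, catch_zone, funnel_mid, insert, jar_lid, jar_mid, ledge, slot_mouth, spoons_mid, strap
```

```bash
python3 - <<'E'
from h import *
for n in ["top","wrist","scene"]:
    if n!="scene": shot(n,n+"1")
    print(n,camera_params(n))
    for t in (["insert","ledge","slot_mouth","strap","catch_zone"] if n!="scene" else [])+["jar_mid","jar_lid","bowl_mid","funnel_mid","spoons_mid"]:
        print(n,t,[(np.round(np.array(m["centre"])*[640,480],1).tolist(),round(m["score"],2)) for m in mark_of(n,t)[:3]])
E
python3 -c "
import cv2,numpy as np
a=cv2.imread('pics/scene1.png');b=cv2.imread('pics/top1.png');
cv2.imwrite('pics/both.png',cv2.resize(np.vstack([a,b]),(448,600)))"
```

```text
top {'vfov': 53.95772425736879, 'cx': 315.30123721113716, 'cy': 233.4634968429222, 'rvec': array([ 2.14884098, -2.1068015 ,  0.18048219]), 'tvec': array([ -97.63311401,  549.56937348, 1023.81698532])}
top insert [([289.7, 227.8], 0.75)]
top ledge [([292.7, 271.7], 0.94)]
top slot_mouth [([290.6, 238.3], 0.81)]
top strap [([282.5, 193.7], 0.75)]
top catch_zone [([290.8, 227.9], 0.94), ([290.2, 224.5], 0.24)]
top jar_mid [([397.8, 279.8], 0.79), ([518.0, 316.0], 0.66)]
top jar_lid [([389.2, 176.8], 0.71), ([398.4, 302.2], 0.69), ([505.0, 340.3], 0.67)]
top bowl_mid [([123.2, 273.3], 0.71), ([393.5, 300.8], 0.49)]
top funnel_mid [([387.9, 174.2], 0.79)]
top spoons_mid []
wrist {'vfov': 65.24848014407152, 'cx': 319.4144348526066, 'cy': 241.311343781475, 'rvec': array([-2.36692991, -1.66781896, -0.24470709]), 'tvec': array([-674.72670026,  -37.1002507 ,  378.08072125])}
wrist insert []
wrist ledge []
wrist slot_mouth []
wrist strap []
wrist catch_zone []
wrist jar_mid []
wrist jar_lid []
wrist bowl_mid []
wrist funnel_mid []
wrist spoons_mid []
scene {'vfov': 51.86997234928943, 'cx': 316.44323813389565, 'cy': 235.2878180416362, 'rvec': array([ 2.09176846,  1.29527669, -0.48905054]), 'tvec': array([-161.49870232, -344.70492049, 1714.06226073])}
scene jar_mid [([240.0, 240.2], 0.79), ([131.7, 258.8], 0.61)]
scene jar_lid [([138.1, 240.4], 0.9), ([235.8, 233.7], 0.67), ([241.6, 240.0], 0.66)]
scene bowl_mid [([428.1, 183.3], 0.87)]
scene funnel_mid [([280.2, 309.6], 0.97)]
scene spoons_mid [([469.8, 224.4], 0.75), ([342.6, 249.3], 0.58)]
```

View pics/top1.png

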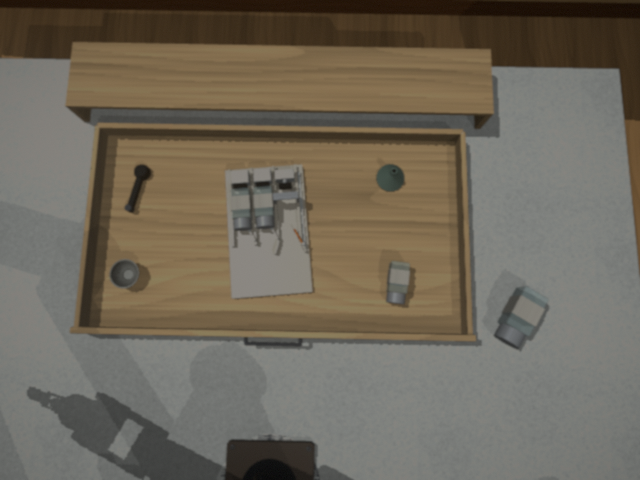

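View pics/scene1.png

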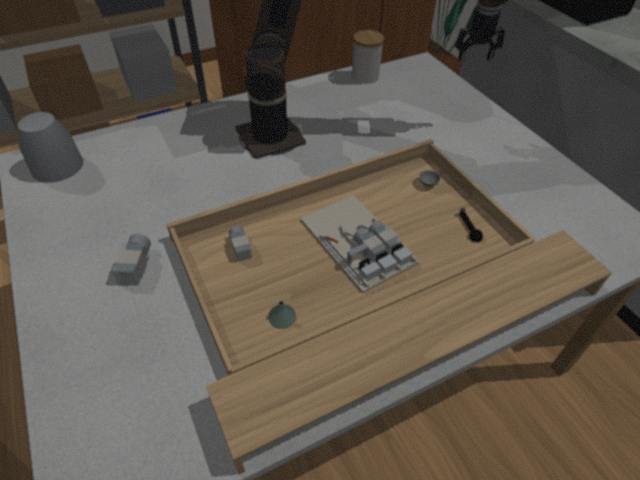

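```bash
python3 - <<'E'
from h import *
T=cam("top");S=cam("scene")
for n,a,b in [("ledge",(292.7,271.7),(321.7,221)),("mouth",(290.6,238.3),(333.6,237.3)),("strap",(282.5,193.7),(360.4,248.6)),("catch",(290.8,227.9),(347.1,245.2)),("insert",(289.7,227.8),(341,249.6)),("jar",(397.8,279.8),(240,240.2)),("lid",(398.4,302.2),(235.8,233.7)),("bigjar",(518,316),(131.7,258.8)),("biglid",(505,340.3),(138.1,240.4)),("bowl",(123.2,273.3),(428.1,183.3)),("funnel",(387.9,174.2),(280.2,309.6))]:
    x,e=tri([ray(T,a),ray(S,b)]); print(n,x.round(1),np.round(e,1))
print(at_z(T,(138,190),19).round(0),"shelf edge",at_z(T,(280,110),100).round(0),at_z(T,(280,110),300).round(0))
E
```

```text
ledge [465.5 -36.8  24.1] [0.3 0.3]
mouth [540.5 -33.9  28.6] [4.5 4.5]
strap [636.9 -12.1  69.3] [1.2 1.2]
catch [571.8 -22.   19.6] [7.7 7.7]
insert [570.4 -27.8   4.5] [2.6 2.6]
jar [ 449.8 -275.    43.3] [1.3 1.3]
lid [ 402.2 -275.6   23.3] [2.6 2.6]
bigjar [ 374.6 -548.4   28.2] [3.3 3.3]
biglid [ 320.3 -517.    30.5] [4.7 4.7]
bowl [452.8 351.6   8.9] [6.7 6.7]
funnel [ 696.6 -260.9   33.1] [6.6 6.6]
[653. 337.  19.] shelf edge [825.  -1. 100.] [733. -20. 300.]
```

```bash
python3 - <<'E'
import cv2,numpy as np
a=cv2.imread('pics/top1.png');b=cv2.imread('pics/scene1.png')
c=np.hstack([cv2.resize(a[255:315,370:450],(400,300)),cv2.resize(a[285:355,480:560],(400,300))])
d=np.hstack([cv2.resize(a[155:305,210:320],(400,300)),cv2.resize(b[185:305,290:430],(400,300))])
o=cv2.convertScaleAbs(np.vstack([c,d]),alpha=1.6);cv2.imwrite('pics/crop1.png',o)
E
```

```text
(no output)
```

View pics/crop1.png

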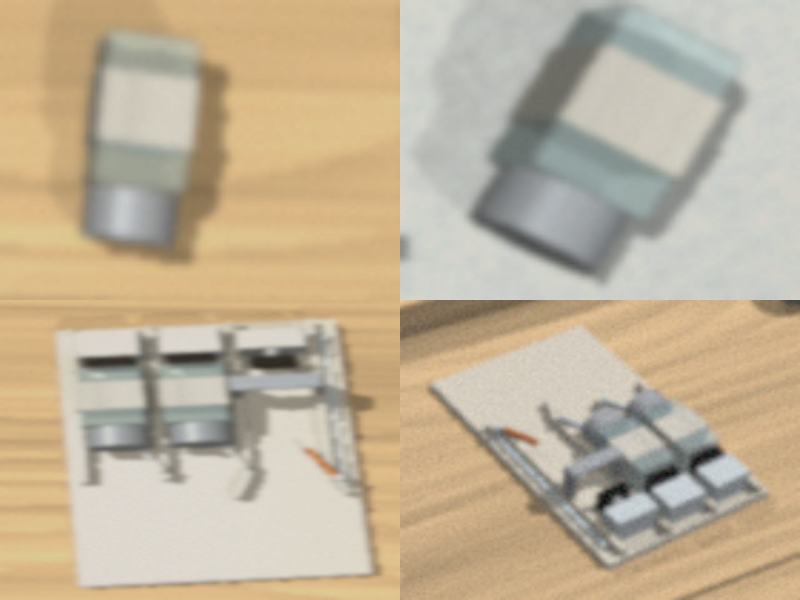

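Candidates for the jar: top view (398,280), in the drawer, and (518,316), on the worktop. The drawer one is visibly smaller and lies on the drawer floor, as described, so it is the one meant. Its lid faces the robot and its bottom points towards +x. The crop also shows the orange catch at about top (297,232).

```bash
cat >> h.py <<'E'
def totool(target,yaw_deg=None):
    s=sense(); M=R.from_rotvec(s["tool_rot"]).as_matrix()
    d=M.T@(np.asarray(target,float)-s["eef_pos"]); out=d.round(1).tolist()
    if yaw_deg is not None:
        y=np.radians(yaw_deg); G=np.array([[np.cos(y),np.sin(y),0],[np.sin(y),-np.cos(y),0],[0,0,-1]])
        out+=np.degrees(R.from_matrix(M.T@G).as_rotvec()).round(2).tolist()
    print("eef",s["eef_pos"].round(1),"F",s["force"].round(1),"toolx yaw",np.degrees(np.arctan2(M[1,0],M[0,0])).round(2),"->",out)
    return out
E
python3 - <<'E'
from h import *
T=cam("top")
for p in [(225.1,170),(302.1,165),(312.6,291),(231.5,297.5)]: print(at_z(T,p,18).round(1))
f,cx,cy,M,t=cam("wrist"); s=sense(); G=R.from_rotvec(s["tool_rot"]).as_matrix()
print("cam in tool",(G.T@(-M.T@t-s["eef_pos"])).round(1),(G.T@M.T).round(2))
totool((480,150,250),180)
E
```

```text
[706.8 132.6  18. ]
[722.8 -51.5  18. ]
[422.9 -83.1  18. ]
[404.4 101.9  18. ]
cam in tool [  72.3   -0.7 -142.4] [[-0.   -0.96 -0.29]
 [ 1.   -0.    0.  ]
 [-0.   -0.29  0.96]]
eef [226.8 635.7 231.3] F [-0.7 -0.7  0.4] toolx yaw 160.36 -> [-401.7, -372.4, -18.7, 0.0, 0.0, -19.64]
```

Emit:
drive_tool:
  motion:
    - [[-0.402,-0.372,-0.019,0,0,-19.64,1],[-0.402,-0.372,-0.019,0,0,-19.64,1],[-0.402,-0.372,-0.019,0,0,-19.64,1],[-0.402,-0.372,-0.019,0,0,-19.64,1],[-0.402,-0.372,-0.019,0,0,-19.64,1],[-0.402,-0.372,-0.019,0,0,-19.64,1],[-0.402,-0.372,-0.019,0,0,-19.64,1],[-0.402,-0.372,-0.019,0,0,-19.64,1],[-0.402,-0.372,-0.019,0,0,-19.64,1],[-0.402,-0.372,-0.019,0,0,-19.64,1],[-0.402,-0.372,-0.019,0,0,-19.64,1],[-0.402,-0.372,-0.019,0,0,-19.64,1]]

```text
time: 2.85
eef_pos: [482.8, 145.7, 251.0]
tool_rot: [0.011, 3.139, -0.002]
force: [-0.5, -0.1, 0.8]
opening: 85.5
```

```bash
python3 -c "
from h import *
totool((530,-30,250),180)"
```

```text
eef [482.8 145.7 251. ] F [-0.5 -0.1  0.8] toolx yaw 179.59 -> [-48.4, -175.4, 1.4, -0.08, 0.12, -0.41]
```

Emit:
drive_tool:
  motion:
    - [[-0.048,-0.175,0,0,0,0,1],[-0.048,-0.175,0,0,0,0,1],[-0.048,-0.175,0,0,0,0,1],[-0.048,-0.175,0,0,0,0,1],[-0.048,-0.175,0,0,0,0,1],[-0.048,-0.175,0,0,0,0,1]]

```text
time: 3.45
eef_pos: [528.3, -24.5, 250.2]
tool_rot: [-0.002, -3.141, -0.001]
force: [0.1, 0.4, -0.5]
opening: 85.3
```

```bash
python3 - <<'E'
from h import *
c=cam("wrist"); shot("wrist","w_ins")
for t in ["insert","ledge","slot_mouth","strap","catch_zone"]:
    for m in mark_of("wrist",t)[:2]:
        p=np.array(m["centre"])*[640,480]; z={"insert":8,"strap":69}.get(t,18)
        print(t,p.round(1),round(m["score"],2),at_z(c,p,z).round(1))
import json; json.dump([c[0],c[1],c[2],c[3].tolist(),c[4].tolist()],open("c_ins.json","w"))
totool((445,-275,240),180)
E
```

```text
insert [318.6 240.4] 0.97 [569.4 -25.6   8. ]
insert [ 45.7 118.2] 0.48 [ 444.8 -291.     8. ]
ledge [305.5 140.5] 0.88 [465.9 -38.   18. ]
slot_mouth [315.4 210.8] 0.6 [535.  -28.8  18. ]
strap [327.7 318.8] 0.98 [629.9 -17.   69. ]
catch_zone [316.  245.4] 0.61 [571.9 -28.2  18. ]
eef [528.2 -23.5 250.4] F [-0.5 -0.3 -0.4] toolx yaw -179.89 -> [83.7, -251.3, 10.4, 0.0, 0.01, 0.11]
```

View pics/w_ins.png

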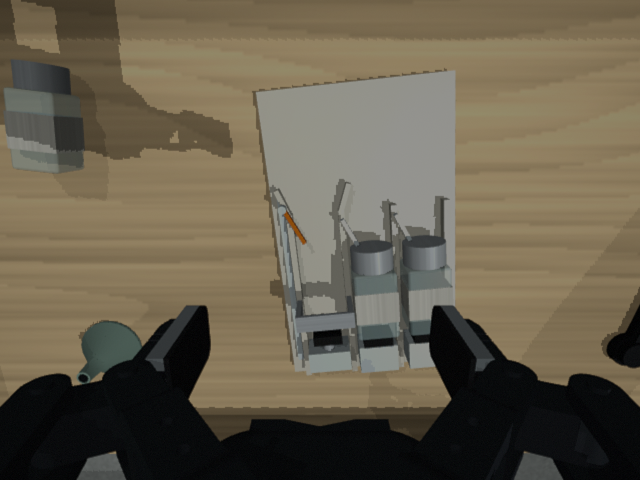

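The wrist view has +x pointing down the picture. The insert's near corners are at (256,92) and (455,71), the orange catch runs from (285,213) to its tip at (305,243), and the strap is near (325,320). The jar is at (45,118).

```bash
python3 - <<'E'
from h import *
import json
from scipy.optimize import least_squares
a=json.load(open("c_ins.json")); W=(a[0],a[1],a[2],np.array(a[3]),np.array(a[4])); T=cam("top");S=cam("scene")
loc={"ins":(0,0,0),"ledge":(-103,0,10),"mouth":(-35,0,10),"strap":(65,0,61),"cz":(0,0,10),"c1":(-152,-43,10),"c2":(-152,142,10),"c3":(152,-43,10),"c4":(152,142,10)}
obs=[(W,"ins",318.6,240.4),(W,"ledge",305.5,140.5),(W,"strap",327.7,318.8),(W,"cz",316,245.4),(W,"mouth",315.4,210.8),(W,"c1",256,92),(W,"c2",455,71),
(T,"ledge",292.7,271.7),(T,"cz",290.8,227.9),(T,"strap",282.5,193.7),(T,"c1",312.6,291),(T,"c2",231.5,297.5),(T,"c3",302.1,165),(T,"c4",225.1,170),
(S,"ledge",321.7,221),(S,"cz",347.1,245.2),(S,"strap",360.4,248.6)]
def P(v,l): r=R.from_euler("z",v[3]).as_matrix(); return r@np.array(l)+v[:3]
def res(v): return np.concatenate([(proj(c,P(v,loc[n]))-[x,y])*1000/c[0]*(np.linalg.norm(c[3]@P(v,loc[n])+c[4])/1000) for c,n,x,y in obs])
r=least_squares(res,[570,-26,8,.1],loss="soft_l1",f_scale=2.)
v=r.x; print(v.round(2),np.degrees(v[3]).round(2)); 
for (c,n,x,y),e in zip(obs,res(v).reshape(-1,2)): print(n,e.round(1),end="; ")
Rz=R.from_euler("z",v[3]).as_matrix()
for p in [(285,213),(305,243)]: print("pawl",(Rz.T@(at_z(W,p,35)-v[:3])).round(1))
print("jar top-ish",at_z(W,(45,118),40))
E
```

```text
[ 5.6937e+02 -2.4920e+01  9.5800e+00  1.0000e-01] 6.0
ins [0.6 0.4]; ledge [2.3 1.2]; strap [-1.2  4.6]; cz [ 3.3 -1.9]; mouth [ 0.1 -0.1]; c1 [-0.2  0.5]; c2 [ 1.1 -1.5]; ledge [-0.6 -0.9]; cz [-4. -1.]; strap [7.  3.2]; c1 [0.5 0.1]; c2 [1.1 1.1]; c3 [ 0.3 -2.7]; c4 [0.1 0.6]; ledge [1.9 3.7]; cz [-11.4   0.2]; strap [-5.4 -1. ]; pawl [-39.1 -29.3  25.4]
pawl [ -6.7 -13.5  25.4]
jar top-ish [ 445.58867028 -269.4804494    40.        ]
```

Emit:
drive_tool:
  motion:
    - [[0.088,-0.235,0.01,0,0,0,1],[0.088,-0.235,0.01,0,0,0,1],[0.088,-0.235,0.01,0,0,0,1],[0.088,-0.235,0.01,0,0,0,1],[0.088,-0.235,0.01,0,0,0,1],[0.088,-0.235,0.01,0,0,0,1],[0.088,-0.235,0.01,0,0,0,1],[0.088,-0.235,0.01,0,0,0,1]]

```text
time: 4.55
eef_pos: [440.8, -258.6, 240.3]
tool_rot: [-0.002, 3.141, 0.001]
force: [-0.4, 0.8, 0.2]
opening: 85.3
```

```bash
python3 - <<'E'
from h import *
c=cam("wrist"); im=shot("wrist","w_jar")
for t in ["jar_mid","jar_lid"]:
    for m in mark_of("wrist",t)[:2]:
        p=np.array(m["centre"])*[640,480]; print(t,p.round(1),round(m["score"],2),at_z(c,p,29).round(1))
import json; json.dump([c[0],c[1],c[2],c[3].tolist(),c[4].tolist()],open("c_jar.json","w"))
print(sense()["eef_pos"])
E
```

```text
jar_mid [300.3 210.9] 0.59 [ 443.4 -277.3   29. ]
jar_lid [301.8 166.3] 0.9 [ 401.2 -275.3   29. ]
jar_lid [25.5 72.9] 0.68 [ 321.7 -513.9   29. ]
[ 441.09870492 -258.31270432  240.43409335]
```

View pics/w_jar.png

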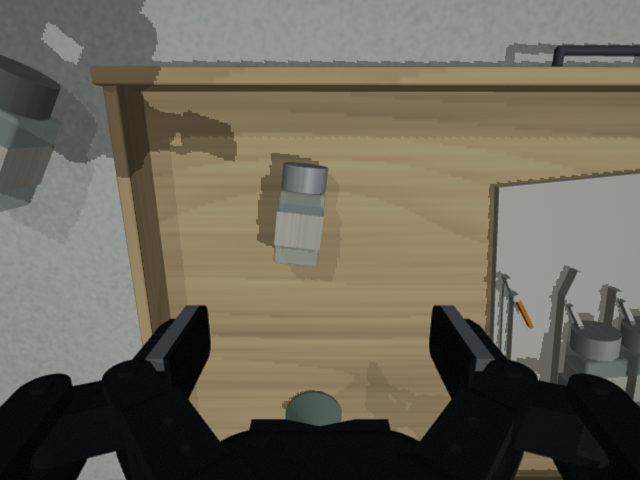

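```bash
python3 - <<'E'
from h import *
c=cam("wrist"); 
import cv2
for n,p in dict(bl=(278,211),br=(324,215),tr=(319,251),tl=(274,247),endl=(275,262),endr=(317,265)).items(): print(n,at_z(c,p,50).round(1))
totool((444,-276.5,140),180)
E
```

```text
bl [ 439.4 -296.2   50. ]
br [ 443.  -254.5   50. ]
tr [ 477.3 -259.    50. ]
tl [ 473.5 -300.9   50. ]
endl [ 488.3 -300.4   50. ]
endr [ 491.2 -260.9   50. ]
eef [ 441.1 -258.3  240.4] F [ 0.3 -0.4 -1. ] toolx yaw -179.85 -> [-2.8, -18.2, 100.4, 0.0, 0.01, 0.15]
```

Emit:
drive_tool:
  motion:
    - [[-0.003,-0.018,0.09,0,0,6.5,1],[-0.003,-0.018,0.09,0,0,6.5,1],[-0.003,-0.018,0.09,0,0,6.5,1],[-0.003,-0.018,0.09,0,0,6.5,1]]

```text
time: 5.1
eef_pos: [443.6, -276.8, 150.4]
tool_rot: [-0.176, -3.136, -0.002]
force: [0.1, 0.0, 0.8]
opening: 85.4
```

```bash
python3 - <<'E'
from h import *
import json
c=cam("wrist"); im=shot("wrist","w_jar2"); a=json.load(open("c_jar.json")); W=(a[0],a[1],a[2],np.array(a[3]),np.array(a[4]))
old=dict(jar_mid=(300.3,210.9),jar_lid=(301.8,166.3))
for t in ["jar_mid","jar_lid"]:
    for m in mark_of("wrist",t)[:2]:
        p=np.array(m["centre"])*[640,480]; print(t,p.round(1),round(m["score"],2),at_z(c,p,29).round(1),tri([ray(c,p),ray(W,old[t])]))
totool((444,-275.7,12),173.5)
cv2.imwrite("pics/w_jar2c.png",cv2.resize(im[60:340,180:460,::-1],(560,560)))
E
```

```text
jar_mid [320.4 237.7] 0.9 [ 447.  -276.8   29. ] (array([ 433.59331492, -275.2479868 ,   75.60468106]), [np.float64(0.30332812172478213), np.float64(0.30332812172473994)])
jar_lid [317.9 170.6] 0.67 [ 398.6 -273.1   29. ] (array([ 395.61548815, -272.96278251,   72.66542954]), [np.float64(1.5445414390267926), np.float64(1.5445414390268521)])
eef [ 445.  -278.4  153.4] F [-0.1 -0.6  0.7] toolx yaw 173.56 -> [1.9, 3.0, 141.4, -0.17, 0.24, 0.06]
```

View pics/w_jar2c.png

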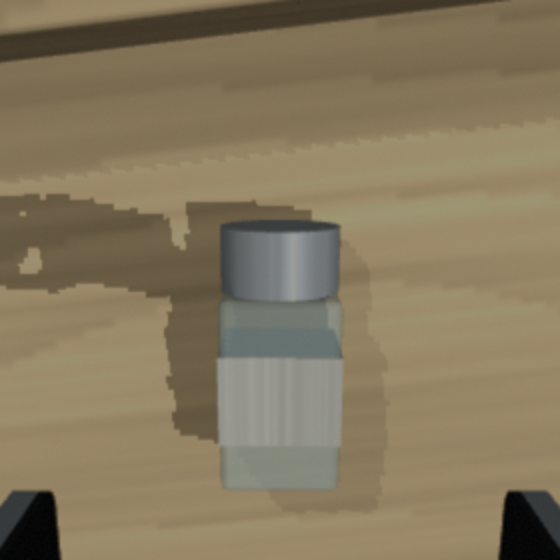

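Emit:
drive_tool:
  motion:
    - [[0,0.002,0.05,0,0,0,1],[0,0.002,0.1,0,0,0,1],[0,0.002,0.12,0,0,0,1],[0,0.002,0.12,0,0,0,1]]

```text
time: 5.65
eef_pos: [442.6, -274.5, 28.7]
tool_rot: [-0.177, -3.133, -0.004]
force: [0.0, -0.1, 0.4]
opening: 85.4
```

```bash
python3 - <<'E'
from h import *
z=[]
for i in range(6): z.append(sense()["eef_pos"]); c=cam("wrist"); read_camera("wrist")
print(np.array(z).round(1)); print(np.mean(z,0))
E
```

```text
[[ 442.6 -274.5   28.7]
 [ 444.  -275.9   31. ]
 [ 445.1 -276.8   32.5]
 [ 445.5 -277.3   33.2]
 [ 445.7 -277.5   33.5]
 [ 445.5 -277.4   33.3]]
[ 444.72557182 -276.55948526   32.03852781]
```

Emit:
drive_tool:
  motion:
    - [[0,0,0.015,0,0,0,1],[0,0,0.022,0,0,0,0.8],[0,0,0.022,0,0,0,0.6],[0,0,0.022,0,0,0,0.4],[0,0,0.022,0,0,0,0.2],[0,0,0.022,0,0,0,0.2],[0,0,0.022,0,0,0,0.2],[0,0,0.022,0,0,0,0.2],[0,0,0.022,0,0,0,0.2]]
  force: 40

```text
time: 6.85
eef_pos: [443.6, -275.7, 8.3]
tool_rot: [-0.178, -3.136, -0.0]
force: [0.1, 0.3, -1.8]
opening: 41.6
```

Emit:
drive_tool:
  motion:
    - [[0,0,-0.02,0,0,0,0.2],[0,0,-0.05,0,0,0,0.2],[0,0,-0.09,0,0,0,0.2],[0,0,-0.12,0,0,0,0.2],[0,0,-0.12,0,0,0,0.2],[0,0,-0.12,0,0,0,0.2]]

```text
time: 7.45
eef_pos: [443.7, -275.8, 128.5]
tool_rot: [0.178, 3.136, -0.001]
force: [0.4, -0.2, -2.8]
opening: 41.5
```

```bash
python3 - <<'E'
from h import *
u=np.array([np.cos(.1047),np.sin(.1047)]); p=np.array([569.4,-24.9])-105*u; print(p)
for i in range(3): s=sense(); print(s["opening"],s["force"].round(1)); im=shot("wrist","held")
totool((p[0],p[1],150),186.0)
E
```

```text
[464.97498418 -35.87342572]
41.490007479493535 [ 0.4 -0.2 -2.8]
41.51373603834869 [-0.1  0.8 -2. ]
41.85806905338166 [-0.1 -0.2 -2. ]
eef [ 442.4 -274.7  126. ] F [-0.9  0.3 -2.8] toolx yaw 173.49 -> [4.7, 239.9, -23.4, 0.17, -0.19, -12.51]
```

Emit:
drive_tool:
  motion:
    - [[0.005,0.24,0,0,0,-12.5,0.2],[0.005,0.24,0,0,0,-12.5,0.2],[0.005,0.24,0,0,0,-12.5,0.2],[0.005,0.24,0,0,0,-12.5,0.2],[0.005,0.24,0,0,0,-12.5,0.2],[0.005,0.24,0,0,0,-12.5,0.2],[0.005,0.24,0,0,0,-12.5,0.2],[0.005,0.24,0,0,0,-12.5,0.2],[0.005,0.24,0,0,0,-12.5,0.2],[0.005,0.24,0,0,0,-12.5,0.2]]

```text
time: 8.6
eef_pos: [465.8, -37.8, 128.1]
tool_rot: [0.161, -3.137, -0.0]
force: [-0.0, 0.2, -1.9]
opening: 41.6
```

```bash
python3 - <<'E'
from h import *
for i in range(5): im=shot("wrist","held")
s=sense(); print(s["opening"],s["force"].round(1))
totool((465,-35.9,19),186.0)
cv2.imwrite("pics/heldc.png",im[:,:,::-1])
E
```

```text
41.47835677322994 [-0.8  0.4 -1.7]
eef [465.8 -37.2 128.3] F [-0.8  0.4 -1.7] toolx yaw -174.05 -> [0.7, 1.3, 109.3, -0.0, 0.0, -0.05]
```

View pics/heldc.png

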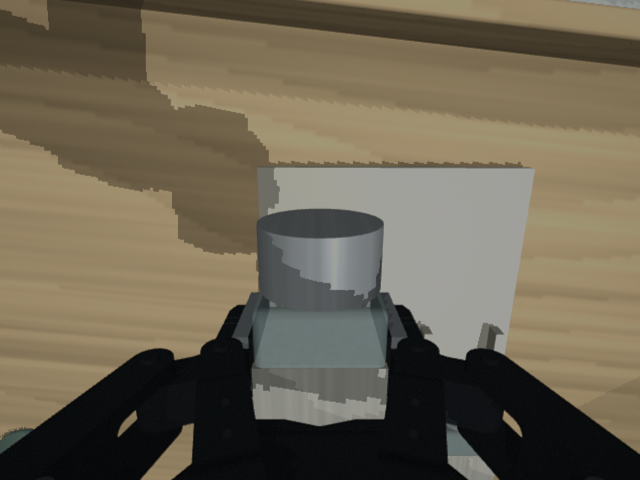

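The jar is held squarely. Its lid is at (320,250), and the insert's near edge (row 168, columns 258–534) runs square across the picture, so the yaw matches.

```bash
python3 - <<'E'
from h import *
c=cam("wrist"); Rz=R.from_euler("z",.1047).as_matrix()
P=[at_z(c,p,18) for p in [(258,168),(534,169)]]
for p in P: print(p.round(1),(Rz.T@(p-[569.4,-24.9,8])).round(1))
d=P[1]-P[0]; print(np.linalg.norm(d),np.degrees(np.arctan2(-d[0],d[1])))
print("tcp local",(Rz.T@(sense()["eef_pos"]-[569.4,-24.9,8])).round(1))
print("lid face",(Rz.T@(at_z(c,(320,223),150)-[569.4,-24.9,8])).round(1))
E
```

```text
[422.4 -83.3  18. ] [-152.3  -42.7   10. ]
[404.   99.5  18. ] [-151.5  141.    10. ]
183.6981283673586 5.7318283625013065
tcp local [-104.3   -1.4  120.3]
lid face [-147.2   -1.9  142. ]
```

Emit:
drive_tool:
  motion:
    - [[0,0.001,0.04,0,0,0,0.2],[0,0.001,0.08,0,0,0,0.2],[0,0.001,0.095,0,0,0,0.2],[0,0.001,0.102,0,0,0,0.2],[0,0.001,0.106,0,0,0,0.2],[0,0.001,0.106,0,0,0,0.2],[0,0.001,0.107,0,0,0,0.2],[0,0.001,0.108,0,0,0,0.2],[0,0.001,0.108,0,0,0,0.2],[0,0.001,0.108,0,0,0,0.2]]

```text
time: 9.85
eef_pos: [466.0, -35.8, 20.8]
tool_rot: [-0.164, 3.136, -0.001]
force: [-0.6, -0.0, -2.4]
opening: 41.7
```

Emit:
drive_tool:
  motion:
    - [[0,0,0.0005,0,0,0,0.2],[0,0,0.001,0,0,0,0.2],[0,0,0.0015,0,0,0,0.2],[0,0,0.0015,0,0,0,0.2],[0,0,0.0015,0,0,0,0.2]]

```text
time: 10.35
eef_pos: [465.7, -35.7, 18.7]
tool_rot: [0.164, -3.137, -0.0]
force: [0.1, 0.9, -1.7]
opening: 41.8
```

Emit:
drive_tool:
  motion:
    - [[0,0,0.0005,0,0,0,0.2],[0,0,0.001,0,0,0,0.2],[0,0,0.001,0,0,0,0.2],[0,0,0.001,0,0,0,0.2]]

```text
time: 10.75
eef_pos: [465.8, -35.7, 17.9]
tool_rot: [-0.164, 3.137, 0.0]
force: [-0.9, 0.1, -0.5]
opening: 41.5
```

Emit:
drive_tool:
  motion:
    - [[0,0,0.0005,0,0,0,0.2],[0,0,0.0007,0,0,0,0.2],[0,0,0.0007,0,0,0,0.6],[0,0,0.0007,0,0,0,0.9],[0,0,0.0007,0,0,0,0.9],[0,0,0.0007,0,0,0,0.9],[0,0,-0.02,0,0,0,0.9],[0,0,-0.06,0,0,0,0.9],[0,0,-0.1,0,0,0,0.9],[0,0,-0.13,0,0,0,0.9],[0,0,-0.13,0,0,0,0.9],[0,0,-0.13,0,0,0,0.9]]

```text
time: 11.95
eef_pos: [466.0, -35.8, 148.2]
tool_rot: [-0.164, 3.136, -0.001]
force: [-0.3, 0.8, -0.6]
opening: 76.8
```

```bash
python3 - <<'E'
from h import *
for i in range(4): im=shot("wrist","placed")
c=cam("wrist"); Rz=R.from_euler("z",.1047).as_matrix(); o=[569.4,-24.9,8]
for t in ["jar_mid","jar_lid"]:
    for m in mark_of("wrist",t)[:2]:
        p=np.array(m["centre"])*[640,480]; print(t,p.round(1),round(m["score"],2),(Rz.T@(at_z(c,p,39)-o)).round(1))
# hover behind lid: local finger centre (-152-25, +4)
q=np.array(o)+Rz@np.array([-185,4,0]); totool((q[0],q[1],150),96)
E
```

```text
jar_mid [318.2 244.5] 0.92 [-101.7   -0.7   31. ]
jar_lid [316.5 176.8] 0.6 [-148.4   -1.8   31. ]
eef [464.9 -35.5 146.3] F [ 0.  -0.1  0.7] toolx yaw -174.0 -> [80.0, 3.6, -3.5, -0.07, -0.18, 90.0]
```

View pics/placed.png

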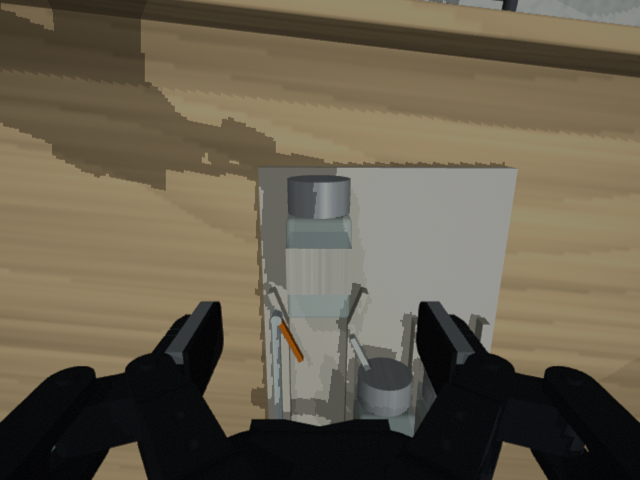

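The jar lies straight on the ledge, lid at (317,195), bottom edge at row 316 and entering the flare, with the catch at (290,340). The pusher cannot reach behind the lid from here because that is inside the 425 mm minimum reach. I'll first regrip the jar lightly and slide it about 28 mm forward into the mouth.

Emit:
drive_tool:
  motion:
    - [[0.01,0,0.04,0,0,0,0.9],[0.01,0,0.08,0,0,0,0.9],[0.01,0,0.11,0,0,0,0.9],[0.01,0,0.127,0,0,0,0.9],[0.01,0,0.127,0,0,0,0.7],[0.01,0,0.127,0,0,0,0.4],[0.01,0,0.127,0,0,0,0.3],[0.01,0,0.127,0,0,0,0.3],[0.01,0,0.127,0,0,0,0.3],[0.01,0,0.127,0,0,0,0.3]]
  force: 20

```text
time: 13.25
eef_pos: [456.2, -36.9, 21.6]
tool_rot: [-0.164, 3.136, -0.001]
force: [-0.3, 0.2, 1.7]
opening: 41.9
```

Emit:
drive_tool:
  motion:
    - [[-0.003,0,0,0,0,0,0.3],[-0.007,0,0,0,0,0,0.3],[-0.011,0,0,0,0,0,0.3],[-0.015,0,0,0,0,0,0.3],[-0.018,0,0,0,0,0,0.3]]

```text
time: 13.75
eef_pos: [473.6, -35.1, 21.6]
tool_rot: [0.165, -3.136, 0.0]
force: [-6.7, -0.6, 7.6]
opening: 41.8
```

Emit:
drive_tool:
  motion:
    - [[0,0,0,0,0,0,0.3],[0,0,0,0,0,0,0.3]]

```text
time: 13.95
eef_pos: [474.3, -35.1, 21.5]
tool_rot: [-0.165, 3.136, -0.001]
force: [-2.2, 0.2, 5.3]
opening: 41.5
```

Emit:
drive_tool:
  motion:
    - [[-0.002,0,0,0,0,0,0.3],[-0.004,0,0,0,0,0,0.3],[-0.006,0,0,0,0,0,0.3],[-0.008,0,0,0,0,0,0.3],[-0.009,0,0,0,0,0,0.3],[-0.009,0,0,0,0,0,0.3],[-0.009,0,0,0,0,0,0.3]]

```text
time: 14.65
eef_pos: [482.1, -34.1, 21.6]
tool_rot: [0.165, -3.135, 0.0]
force: [-6.9, -0.3, 9.7]
opening: 41.9
```

Emit:
drive_tool:
  motion:
    - [[0,0,0,0,0,0,0.7],[0,0,0,0,0,0,0.9],[0,0,0,0,0,0,0.9],[0,0,0,0,0,0,0.9],[0,0,-0.02,0,0,0,0.9],[0,0,-0.06,0,0,0,0.9],[0,0,-0.1,0,0,0,0.9],[0,0,-0.13,0,0,0,0.9],[0,0,-0.13,0,0,0,0.5],[0,0,-0.13,0,0,0,0.1],[0,0,-0.13,0,0,0,0]]

```text
time: 15.75
eef_pos: [481.5, -33.6, 149.1]
tool_rot: [0.164, -3.134, -0.002]
force: [0.6, -0.2, -0.6]
opening: 33.8
```

```bash
python3 - <<'E'
from h import *
for i in range(3): im=shot("wrist","placed2")
c=cam("wrist"); Rz=R.from_euler("z",.1047).as_matrix(); o=[569.4,-24.9,8]
for t in ["jar_mid","jar_lid"]:
    for m in mark_of("wrist",t)[:2]:
        p=np.array(m["centre"])*[640,480]; print(t,p.round(1),round(m["score"],2),(Rz.T@(at_z(c,p,39)-o)).round(1))
s=sense(); print("tcp local",(Rz.T@(s["eef_pos"]-o)).round(1),s["opening"],s["joint_pos"].round(2))
q=np.array(o)+Rz@np.array([-144,4,0]); totool((q[0],q[1],150),96)
cv2.imwrite("pics/placed2c.png",im[140:440,180:580,::-1])
E
```

```text
jar_mid [319.2 256.9] 0.66 [-74.3  -0.1  31. ]
jar_lid [316.8 190.3] 0.7 [-121.8   -1.7   31. ]
jar_lid [316.3 333.7] 0.27 [-12.9  -2.3  31. ]
tcp local [-87.9   0.3 141.6] 0.2241922119119872 [-0.28 -0.06  2.11  0.    1.09 -1.96]
eef [482.  -33.8 149.6] F [ 0.  -0.8 -0.4] toolx yaw -174.0 -> [56.1, 3.7, -0.3, -0.06, -0.14, 90.0]
```

View pics/placed2c.png

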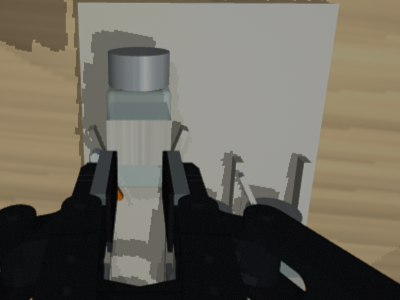

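The jar is straight, lid at crop (138,70), with its bottom just inside the mouth beside the catch. Next I turn the closed gripper 90° and go behind the lid.

Emit:
drive_tool:
  motion:
    - [[0.056,0.004,0,0,0,8,0],[0.056,0.004,0,0,0,16,0],[0.056,0.004,0,0,0,24,0],[0.056,0.004,0,0,0,32,0],[0.056,0.004,0,0,0,40,0],[0.056,0.004,0,0,0,48,0],[0.056,0.004,0,0,0,56,0],[0.056,0.004,0,0,0,64,0],[0.056,0.004,0,0,0,72,0],[0.056,0.004,0,0,0,80,0],[0.056,0.004,0,0,0,88,0],[0.056,0.004,0,0,0,90,0]]

```text
time: 17.2
eef_pos: [426.3, -35.8, 150.3]
tool_rot: [-2.105, -2.331, 0.001]
force: [0.4, -0.1, 0.1]
opening: 0.1
```

Emit:
drive_tool:
  motion:
    - [[0,0,0.03,0,0,0,0],[0,0,0.05,0,0,0,0],[0,0,0.07,0,0,0,0],[0,0,0.07,0,0,0,0],[0,0,0.07,0,0,0,0]]

```text
time: 17.7
eef_pos: [426.3, -35.8, 80.7]
tool_rot: [-2.101, -2.334, 0.001]
force: [0.7, -0.4, 0.1]
opening: -0.1
```

```bash
python3 - <<'E'
from h import *
for i in range(2): im=shot("wrist","beh")
Rz=R.from_euler("z",.1047).as_matrix(); o=[569.4,-24.9,8]
s=sense(); print("tcp local",(Rz.T@(s["eef_pos"]-o)).round(1),s["opening"],s["force"].round(1),s["joint_pos"].round(2))
q=np.array(o)+Rz@np.array([-144,4,0]); totool((q[0],q[1],34),96)
E
```

```text
tcp local [-142.4    3.7   73.9] -0.21948808125056518 [-0.1  0.4 -0.4] [-0.32 -0.08  2.28 -0.    0.95 -0.43]
eef [427.4 -36.1  81.9] F [-0.1  0.4 -0.4] toolx yaw 96.0 -> [0.4, -1.7, 47.9, 0.1, 0.05, -0.0]
```

View pics/beh.png

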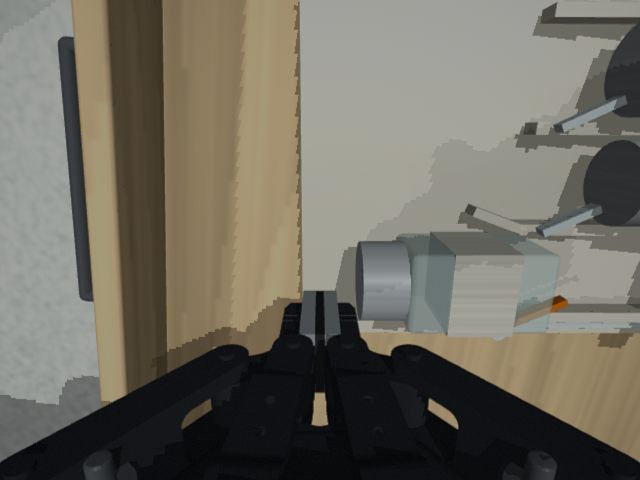

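Emit:
drive_tool:
  motion:
    - [[0,0,0.02,0,0,0,0],[0,0,0.035,0,0,0,0],[0,0,0.043,0,0,0,0],[0,0,0.047,0,0,0,0],[0,0,0.047,0,0,0,0],[0,0,0.047,0,0,0,0]]

```text
time: 18.4
eef_pos: [427.2, -36.1, 34.6]
tool_rot: [2.101, 2.334, 0.001]
force: [0.6, -0.0, 0.2]
opening: 0.1
```

```bash
python3 - <<'E'
from h import *
for i in range(2): im=shot("wrist","beh2")
Rz=R.from_euler("z",.1047).as_matrix(); o=[569.4,-24.9,8]
s=sense(); M=R.from_rotvec(s["tool_rot"]).as_matrix(); print("tcp local",(Rz.T@(s["eef_pos"]-o)).round(1),s["force"].round(1)); print((Rz.T@M).round(3))
E
```

```text
tcp local [-142.6    3.8   26.6] [0.6 0.1 0.1]
[[-0.     1.     0.001]
 [ 1.     0.    -0.001]
 [-0.001  0.001 -1.   ]]
```

View pics/beh2.png

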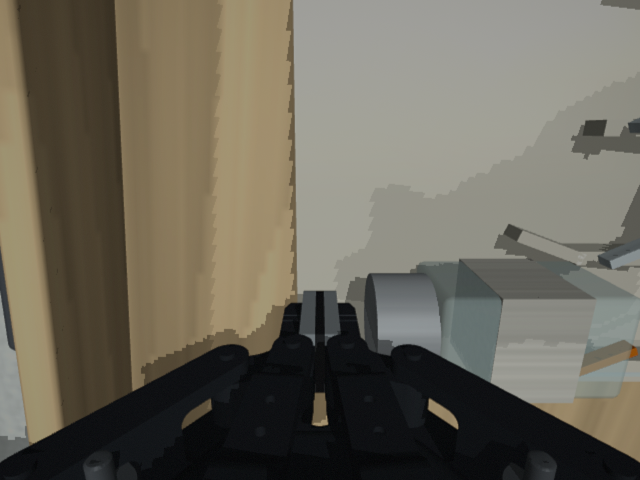

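Emit:
drive_tool:
  motion:
    - [[0,0.002,0,0,0,0,0],[0,0.004,0,0,0,0,0],[0,0.006,0,0,0,0,0],[0,0.008,0,0,0,0,0],[0,0.01,0,0,0,0,0],[0,0.012,0,0,0,0,0],[0,0.014,0,0,0,0,0],[0,0.016,0,0,0,0,0],[0,0.018,0,0,0,0,0],[0,0.02,0,0,0,0,0]]

```text
time: 19.5
eef_pos: [444.9, -33.5, 33.6]
tool_rot: [-2.098, -2.332, 0.004]
force: [-7.2, -0.0, 6.2]
opening: 0.3
```

Emit:
drive_tool:
  motion:
    - [[0,0.002,0,0,0,0,0],[0,0.004,0,0,0,0,0],[0,0.006,0,0,0,0,0],[0,0.008,0,0,0,0,0],[0,0.01,0,0,0,0,0],[0,0.012,0,0,0,0,0],[0,0.014,0,0,0,0,0],[0,0.016,0,0,0,0,0],[0,0.018,0,0,0,0,0],[0,0.02,0,0,0,0,0]]

```text
time: 20.5
eef_pos: [466.1, -31.5, 33.6]
tool_rot: [-2.101, -2.334, 0.001]
force: [-3.4, -0.2, 2.0]
opening: 0.1
```

```bash
cat > st.py <<'E'
from h import *
import sys
Rz=R.from_euler("z",.1047).as_matrix(); o=np.array([569.4,-24.9,8])
s=sense(); print("tcp local",(Rz.T@(s["eef_pos"]-o)).round(1),"F local",(Rz.T@s["force"]).round(1))
for n in sys.argv[1:]:
    im=shot(n,n+"_st"+str(int(s["time"]*100))); c=cam(n)
    for t in ["jar_mid","jar_lid"]:
        for m in mark_of(n,t)[:4]:
            p=np.array(m["centre"])*[640,480]; q=Rz.T@(at_z(c,p,39)-o)
            if abs(q[1])<30 and abs(q[0])<160: print(n,t,p.round(1),round(m["score"],2),q.round(1))
    h=cv2.cvtColor(im,cv2.COLOR_RGB2HSV); mk=((h[...,0]>3)&(h[...,0]<14)&(h[...,1]>170)&(h[...,2]>80))
    ys,xs=np.where(mk)
    L=np.array([Rz.T@(at_z(c,(x,y),35)-o) for x,y in zip(xs,ys)]).reshape(-1,3)
    L=L[(abs(L[:,0])<60)&(abs(L[:,1])<50)]
    if len(L): print(n,"orange",len(L),"x",L[:,0].min().round(1),L[:,0].max().round(1),"y",L[:,1].min().round(1),L[:,1].max().round(1))
E
python3 st.py top scene wrist
```

```text
tcp local [-103.5    4.2   25.6] F local [-3.4  0.2  2. ]
top jar_mid [289.6 243.2] 0.79 [-40.4   0.7  31. ]
scene jar_mid [334.2 230.5] 0.59 [-43.9  -0.1  31. ]
scene jar_lid [325.2 222.1] 0.88 [-84.   -3.5  31. ]
scene jar_lid [342.6 244.2] 0.45 [ 9.8 -9.2 31. ]
wrist jar_mid [466.9 325.5] 0.71 [-42.4  -0.7  31. ]
wrist jar_lid [350.4 325. ] 0.77 [-90.   -0.5  31. ]
```

Emit:
drive_tool:
  motion:
    - [[0,0.003,0,0,0,0,0],[0,0.006,0,0,0,0,0],[0,0.009,0,0,0,0,0],[0,0.012,0,0,0,0,0],[0,0.015,0,0,0,0,0],[0,0.018,0,0,0,0,0],[0,0.021,0,0,0,0,0],[0,0.024,0,0,0,0,0],[0,0.027,0,0,0,0,0],[0,0.03,0,0,0,0,0]]

```text
time: 21.95
eef_pos: [496.4, -28.4, 33.8]
tool_rot: [-2.102, -2.335, -0.0]
force: [-3.1, 0.3, 1.4]
opening: -0.2
```

```bash
python3 st.py wrist scene
```

```text
tcp local [-73.    4.1  25.8] F local [-3.1  0.6  1.4]
wrist jar_mid [465.  324.6] 0.92 [-12.5  -0.5  31. ]
wrist jar_lid [350. 326.] 0.8 [-59.6  -1.1  31. ]
scene jar_mid [339.9 234.9] 0.97 [-22.    3.8  31. ]
scene jar_lid [329.  229.2] 0.59 [-55.6  -9.5  31. ]
```

Emit:
drive_tool:
  motion:
    - [[0,0.003,0,0,0,0,0],[0,0.006,0,0,0,0,0],[0,0.009,0,0,0,0,0],[0,0.012,0,0,0,0,0],[0,0.015,0,0,0,0,0],[0,0.018,0,0,0,0,0],[0,0.021,0,0,0,0,0],[0,0.024,0,0,0,0,0],[0,0.027,0,0,0,0,0],[0,0.03,0,0,0,0,0],[0,0.033,0,0,0,0,0],[0,0.036,0,0,0,0,0]]

```text
time: 23.45
eef_pos: [532.3, -24.7, 33.8]
tool_rot: [2.102, 2.335, 0.0]
force: [-4.1, 0.2, 3.6]
opening: 0.4
```

```bash
python3 st.py wrist scene
```

```text
tcp local [-36.9   4.1  25.8] F local [-4.   0.6  3.6]
wrist jar_mid [464.3 327.9] 0.75 [23.5 -2.  31. ]
wrist jar_lid [350.3 326.6] 0.81 [-23.3  -1.4  31. ]
scene jar_mid [345.1 244.9] 0.77 [15.4 -5.  31. ]
scene jar_lid [337.8 235.7] 0.95 [-22.7  -2.7  31. ]
```

Emit:
drive_tool:
  motion:
    - [[0,0.001,0,0,0,0,0],[0,0.002,0,0,0,0,0],[0,0.003,0,0,0,0,0],[0,0.004,0,0,0,0,0],[0,0.005,0,0,0,0,0],[0,0.006,0,0,0,0,0],[0,0.007,0,0,0,0,0],[0,0.008,0,0,0,0,0]]

```text
time: 24.55
eef_pos: [538.7, -24.2, 33.8]
tool_rot: [-2.1, -2.333, 0.004]
force: [-5.4, -1.4, 3.8]
opening: 0.2
```

Emit:
drive_tool:
  motion:
    - [[0,0.001,0,0,0,0,0],[0,0.002,0,0,0,0,0],[0,0.003,0,0,0,0,0],[0,0.003,0,0,0,0,0]]

```text
time: 24.95
eef_pos: [542.0, -23.8, 33.8]
tool_rot: [-2.101, -2.333, 0.003]
force: [-5.2, -1.0, 4.6]
opening: 0.1
```

Emit:
drive_tool:
  motion:
    - [[0,0.001,0,0,0,0,0],[0,0.002,0,0,0,0,0],[0,0.002,0,0,0,0,0]]

```text
time: 25.25
eef_pos: [544.3, -23.5, 33.8]
tool_rot: [-2.101, -2.334, 0.002]
force: [-4.6, -1.9, 4.9]
opening: 0.0
```

```bash
python3 st.py wrist scene top
```

```text
tcp local [-24.8   4.   25.8] F local [-4.8 -1.4  4.9]
wrist jar_mid [466.2 322.1] 0.65 [35.2  1.  31. ]
wrist jar_lid [353.3 323.5] 0.81 [-10.8   0.2  31. ]
wrist jar_lid [150.4 303.9] 0.74 [-92.6   9.   31. ]
scene jar_mid [349.7 248.3] 0.97 [31.9 -1.5 31. ]
scene jar_lid [340.1 238.5] 0.79 [-10.7  -3.3  31. ]
```

Emit:
drive_tool:
  motion:
    - [[0,0.001,0,0,0,0,0],[0,0.001,0,0,0,0,0],[0,0.002,0,0,0,0,0],[0,0.002,0,0,0,0,0]]

```text
time: 26.1
eef_pos: [546.8, -23.2, 33.8]
tool_rot: [-2.102, -2.334, 0.0]
force: [-4.6, -0.7, 3.5]
opening: -0.2
```

```bash
python3 - <<'E'
import cv2,numpy as np
a=cv2.cvtColor(cv2.imread("pics/w_ins.png"),cv2.COLOR_BGR2HSV); print(a[228,293:298], a[232,297:301])
b=cv2.cvtColor(cv2.imread("pics/scene1.png"),cv2.COLOR_BGR2HSV); print(b[236:241,325:334:2].tolist())
E
```

```text
[[ 14 212 135]
 [ 15 237 138]
 [ 15 230 140]
 [ 15 232 133]
 [ 13 182  94]] [[ 15 231 139]
 [ 15 231 139]
 [ 14 230 120]
 [ 12 108  92]]
[[[170, 8, 95], [9, 84, 115], [13, 56, 128], [20, 30, 129], [20, 23, 133]], [[0, 11, 67], [13, 147, 90], [12, 115, 115], [14, 61, 129], [17, 38, 129]], [[150, 16, 65], [11, 119, 77], [11, 151, 91], [10, 112, 112], [13, 69, 122]], [[15, 8, 67], [6, 36, 71], [11, 79, 77], [12, 159, 85], [10, 130, 106]], [[85, 17, 91], [15, 21, 72], [16, 32, 87], [13, 67, 88], [9, 122, 96]]]
```

```bash
sed -i 's/mk=.*/mk=((h[...,0]>7)\&(h[...,0]<17)\&(h[...,1]>(200 if n=="wrist" else 105))\&(h[...,2]>70))/; s/for t in \["jar_mid","jar_lid"\]/for t in ["jar_lid"]/' st.py; sed -i 's/if len(L): print(n,"orange"/L=L[abs(L[:,1]+15)<22];L=L[abs(L[:,0]+20)<30]\n    if len(L): print(n,"orange"/' st.py; python3 st.py wrist scene
python3 - <<'E'
import cv2,numpy as np
b=cv2.imread("pics/scene1.png"); h=cv2.cvtColor(b,cv2.COLOR_BGR2HSV); print([( (h[225:255,315:350,0]>7)&(h[225:255,315:350,0]<17)&(h[225:255,315:350,1]>105)).sum()])
E
```

```text
tcp local [-22.3   4.1  25.8] F local [-4.6 -0.2  3.5]
wrist jar_lid [351.3 323.7] 0.93 [-9.1  0.2 31. ]
scene orange 17 x -37.3 -7.5 y -28.2 -20.0
[np.int64(18)]
```

Emit:
drive_tool:
  motion:
    - [[0,0.001,0,0,0,0,0],[0,0.001,0,0,0,0,0],[0,0.002,0,0,0,0,0],[0,0.002,0,0,0,0,0]]

```text
time: 26.7
eef_pos: [549.2, -22.9, 33.8]
tool_rot: [2.102, 2.334, 0.001]
force: [-2.3, 0.3, 2.9]
opening: 0.3
```

```bash
python3 st.py wrist scene
```

```text
tcp local [-19.9   4.1  25.8] F local [-2.3  0.6  2.9]
wrist jar_lid [351.4 323.5] 0.95 [-6.6  0.3 31. ]
scene jar_lid [341.8 241.1] 0.59 [-0.5 -4.7 31. ]
scene orange 17 x -37.3 -7.5 y -30.0 -22.0
```

Emit:
drive_tool:
  motion:
    - [[0,0.001,0,0,0,0,0],[0,0.001,0,0,0,0,0],[0,0.0015,0,0,0,0,0],[0,0.0015,0,0,0,0,0]]

```text
time: 27.3
eef_pos: [550.8, -23.0, 33.8]
tool_rot: [2.101, 2.334, 0.001]
force: [-1.2, 0.1, 0.3]
opening: 0.1
```

```bash
python3 st.py scene
```

```text
tcp local [-18.3   3.9  25.8] F local [-1.2  0.2  0.3]
scene jar_lid [343.1 242.3] 0.96 [ 5.  -4.2 31. ]
scene orange 16 x -37.3 -12.0 y -30.3 -15.6
```

Emit:
drive_tool:
  motion:
    - [[0,0.001,0,0,0,0,0],[0,0.001,0,0,0,0,0],[0,0.0015,0,0,0,0,0],[0,0.0015,0,0,0,0,0]]

```text
time: 27.8
eef_pos: [551.9, -22.7, 33.8]
tool_rot: [2.102, 2.335, 0.0]
force: [-1.4, -1.3, 0.6]
opening: -0.3
```

```bash
python3 st.py scene
```

```text
tcp local [-17.1   4.   25.8] F local [-1.5 -1.2  0.6]
scene jar_lid [340.  240.4] 0.56 [-5.3 -7.4 31. ]
scene orange 17 x -37.3 -12.0 y -30.3 -13.6
```

```bash
python3 - <<'E'
from h import *
import glob
Rz=R.from_euler("z",.1047).as_matrix(); o=np.array([569.4,-24.9,8]); c=cam("scene")
for f in ["pics/scene1.png"]+sorted(glob.glob("pics/scene_st*"))[-4:]:
    h=cv2.cvtColor(cv2.imread(f),cv2.COLOR_BGR2HSV)[225:255,315:350]
    m=(h[...,0]>7)&(h[...,0]<17)&(h[...,1]>105)&(h[...,2]>70); ys,xs=np.where(m)
    ax=np.polyfit(xs,ys,1); print(f,len(xs),(xs.min()+315,xs.max()+315),(ys.min()+225,ys.max()+225),"slope",ax[0].round(2))
E
python3 - <<'E'
import cv2,glob,numpy as np
fs=["pics/scene1.png"]+sorted(glob.glob("pics/scene_st*"))[-3:]
t=[cv2.resize(cv2.convertScaleAbs(cv2.imread(f)[215:265,305:375],alpha=1.7),(400,286),interpolation=cv2.INTER_CUBIC) for f in fs]
cv2.imwrite("pics/catch4.png",np.vstack([np.hstack(t[:2]),np.hstack(t[2:])])); print(fs)
E
```

```text
pics/scene1.png 18 (np.int64(327), np.int64(336)) (np.int64(237), np.int64(241)) slope 0.41
pics/scene_st2610.png 17 (np.int64(327), np.int64(335)) (np.int64(237), np.int64(243)) slope 0.67
pics/scene_st2670.png 17 (np.int64(327), np.int64(335)) (np.int64(237), np.int64(243)) slope 0.7
pics/scene_st2730.png 16 (np.int64(327), np.int64(336)) (np.int64(237), np.int64(241)) slope 0.4
pics/scene_st2780.png 17 (np.int64(327), np.int64(336)) (np.int64(237), np.int64(241)) slope 0.37
['pics/scene1.png', 'pics/scene_st2670.png', 'pics/scene_st2730.png', 'pics/scene_st2780.png']
```

View pics/catch4.png

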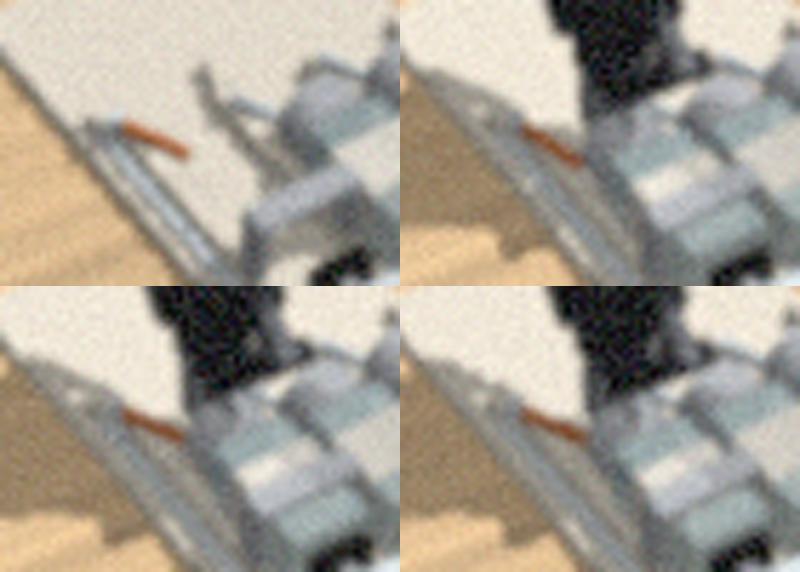

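The catch's slope in the scene image went from 0.70 (folded) back to 0.40 (its rest value), and the last picture shows it sprung out behind the lid. The push force fell to about 1 N and the pad is not pushing back, so I stop pushing and back off.

Emit:
drive_tool:
  motion:
    - [[0,-0.002,0,0,0,0,0],[0,-0.006,0,0,0,0,0],[0,-0.012,0,0,0,0,0],[0,-0.018,0,0,0,0,0],[0,-0.02,-0.02,0,0,0,0],[0,-0.02,-0.06,0,0,0,0],[0,-0.02,-0.1,0,0,0,0],[0,-0.02,-0.14,0,0,0,0],[0,-0.04,-0.17,0,0,0,0],[0,-0.04,-0.17,0,0,0,0],[0,-0.04,-0.17,0,0,0,0]]

```text
time: 29.0
eef_pos: [511.9, -26.9, 204.3]
tool_rot: [2.101, 2.333, 0.001]
force: [0.0, -0.0, -0.7]
opening: 0.3
```

```bash
python3 st.py scene wrist top; python3 - <<'E'
from h import *
for n,t in [("scene","bowl_mid"),("scene","funnel_mid"),("top","funnel_mid"),("top","bowl_mid"),("scene","spoons_mid")]:
    print(n,t,[(np.array(m["centre"])*[640,480]).round(1).tolist() for m in mark_of(n,t)[:1]])
import glob
f=sorted(glob.glob("pics/scene_st*"))[-1]
h=cv2.cvtColor(cv2.imread(f),cv2.COLOR_BGR2HSV)[225:255,315:350]
m=(h[...,0]>7)&(h[...,0]<17)&(h[...,1]>105)&(h[...,2]>70); ys,xs=np.where(m); print(f,np.polyfit(xs,ys,1)[0])
E
```

```text
tcp local [-57.4   4.  196.3] F local [-0.  -0.  -0.7]
scene jar_lid [343.7 241.8] 0.81 [ 4.4 -1.9 31. ]
scene jar_lid [344.5 250.2] 0.71 [ 30.  -17.1  31. ]
scene orange 18 x -37.3 -12.0 y -30.3 -13.6
wrist jar_lid [383.1 225. ] 0.71 [-5.2  0.1 31. ]
wrist orange 197 x -40.7 -7.3 y -29.5 -13.2
scene bowl_mid [[427.5, 184.7]]
scene funnel_mid [[281.7, 307.3]]
top funnel_mid [[389.7, 173.9]]
top bowl_mid [[121.2, 273.6]]
scene spoons_mid [[469.0, 224.3]]
pics/scene_st2900.png 0.3860759493670887
```

```bash
python3 -c "
from workcell import *
print(sign_off(), sense()['time'])"
```

```text
the job is handed in; nothing more can be done
the job is handed in; nothing more can be done
```

The small jar is in the empty slot, bottom end first, with the orange catch sprung out behind its lid. I handed the job in with the arm clear; the last recorded clock reading was about 29 s of the 64 s allowed.

**How it went:**
- **Placing:** I laid the jar on the ledge. The space behind its lid was too close to the base for the arm to reach, so I regripped it at 20 N and slid it 27 mm forward into the slot mouth.
- **Pushing:** I then pushed it in with the shut fingers. The highest push force read at the end of any move was about 7 N. It fell to about 1 N when the catch snapped, and I went about 1 mm further and stopped before the pad pushed back.

**Last checks:**
- **Catch:** after backing off, its tip measured (-7, -13) mm from the insert's origin, the same as before the push. Its slope in the scene image was also back to the rest value.
- **Lid:** it measures about -5 mm, so roughly 2 mm past the catch tip, but those marks are only good to about 2 mm. I did not tug the jar to test the hold.
- **Other things:** the bowl, funnel and spoons show within about 2 px of where they were, which is detector noise.

**What disagreed:**
- **Heights:** the jar height triangulated from the two wrist views was wrong (about 75 mm). I used the jar's apparent width instead, which gave about 54 mm for its top against the expected 50.
- **Lid marks:** the scene and wrist cameras put the lid up to about 10 mm apart. I relied on the catch position and the force drop rather than those marks.

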